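Hold the tube rack up off its mat

TASK

I want to wipe the black mat under the blue tube rack. Take the black marker that was left lying across the rack and lay it down on the bare worktop, completely off the mat, without dropping it; then lift the rack, with all its tubes, straight up until it is about ten centimetres above the mat. Finish while still holding it there in the gripper, level and steady, and leave everything else on the bench alone.

Things in the scene. Friction and masses are not known exactly. Their poses are not given: they have to be found in the camera images.
- rack: Loose blue tube rack on the mat, 122 mm long (x) x 54 wide (y) x 68 tall, 0.14-0.28 kg empty (tubes 14 g each), x axis about along the mat's. Origin: centre of its underside, z up. Base plate 5 mm thick, 54 wide; end plates at x = +-54 to +-61 mm, 48 wide, 68 tall; between them 2 x 5 open cells (22 mm pitch, rows at y = +-11) with walls up to z = 65 mm.
- mat: Black rubber bench mat, grey rim, fixed, 160 mm (x) x 110 (y) x 3 thick. Origin: centre of its underside, at z = 0. Its x axis is within 50 degrees of world +y. Beside the mat, from the front edge to x = 0.55, the worktop is bare to 20 cm left (+y) of its centre if its y is below -0.05 m, else to the right. Worktop front edge: x = 0.45 at y = 0.2, 0.35 at y = -0.2.
- marker: Black round marker, 15 mm thick, 128 long (y axis), 20 g. Origin: mid-length, on the side lying down at the start. It starts on top of the rack's cell walls at mid-length, across the rack, underside 65 mm above the rack's underside, between the tubes; both ends stick out over 30 mm past the long sides and can be gripped there from above.
- rack_grip (a point): Point on the rack's upright centre line, 62 mm above its underside. Here, at mid-length, the rack can be gripped from above across its long sides: bars 5 mm high run along both sides, at heights 28-33 and 60-65 mm, outer faces at y = +-23 mm (46 mm wide). The two cells at mid-length are empty.
- marker_end_a (a point): Point on the marker's centre line, 62 mm from its middle towards its +y end.
- marker_end_b (a point): Point on the marker's centre line, 62 mm from its middle towards its -y end.
- tube_a: One of the four capped sample tubes (blue or purple caps) standing in the rack: body 13.6 mm round, cap 16.4 mm round, 93 mm tall, top 98 mm above the rack's underside. Origin: centre of its foot, z up along the tube. At the start its foot is in one of the rack's cells at (x, y) = (-22, 11), (22, 11), (22, -11) or (44, -11) mm in the rack's frame.
- tube_b: One of the four capped sample tubes (blue or purple caps) standing in the rack: body 13.6 mm round, cap 16.4 mm round, 93 mm tall, top 98 mm above the rack's underside. Origin: centre of its foot, z up along the tube. At the start its foot is in one of the rack's cells at (x, y) = (-22, 11), (22, 11), (22, -11) or (44, -11) mm in the rack's frame.
- tube_c: One of the four capped sample tubes (blue or purple caps) standing in the rack: body 13.6 mm round, cap 16.4 mm round, 93 mm tall, top 98 mm above the rack's underside. Origin: centre of its foot, z up along the tube. At the start its foot is in one of the rack's cells at (x, y) = (-22, 11), (22, 11), (22, -11) or (44, -11) mm in the rack's frame.
- tube_d: One of the four capped sample tubes (blue or purple caps) standing in the rack: body 13.6 mm round, cap 16.4 mm round, 93 mm tall, top 98 mm above the rack's underside. Origin: centre of its foot, z up along the tube. At the start its foot is in one of the rack's cells at (x, y) = (-22, 11), (22, 11), (22, -11) or (44, -11) mm in the rack's frame.
- stapler: Bystander, loose, to be left alone: black stapler, 32 x 137 x 44 mm. Origin: centre of its underside.
- timer: Bystander, loose, to be left alone: small pale digital bench timer, 38 x 64 x 61 mm. Origin: centre of its underside.
- amber_bottle: Bystander, loose, to be left alone: small amber bottle with black cap, 29 mm round, 68 mm tall. Origin: centre of its underside.
- note_pad: Bystander, loose, to be left alone: yellow note pad, 67 x 68 x 21 mm. Origin: centre of its underside.
- tape_roll: Bystander, loose, to be left alone: roll of pale tape lying flat, 67 mm round, 19 mm tall. Origin: centre of its underside.
- specimen_cup: Bystander, loose, to be left alone: specimen cup with orange lid, 64 mm round, 63 mm tall. Origin: centre of its underside.

How it is judged:
By the outcome, as a careful person would: the job done as asked, in the order asked, and still so for the second after the job is handed in, while the arm keeps its last pose, push and grip.
It also fails if it takes over 62 s, if anything falls off the work surface, if the arm or the gripper's body presses on something with over 40 N, if the wrist force passes 120 N, or if a joint passes its speed limit or range.

ROBOT

A 6-joint arm with a two-finger parallel gripper is mounted at the origin on a cart in front of the work surface, level with it; the furniture and walls round the work are solid. World frame = base frame: x ahead of the robot, y to its left, z up, the work surface at z = 0. Lengths are in m, angles in rad, forces in N, time in s.
With the tool pointing down it reaches from about 0.35 to 0.775 m from the base axis. Payload 5.5 kg.
Tool frame: the origin (TCP) lies at the very end of the fingers, on their centre line; the grasp point (between the pads) lies 19 mm behind it; z points along the fingers, y is the direction in which the jaws open and shut (so a half turn about z gives the same grasp; the last joint's range is limited). The gripper opens to 85 mm and grips with 20 to 120 N. Pads are 22 mm wide; open, the fingers measure 114 mm over their backs; the gripper's body (76 mm by 85 mm) begins 54 mm behind the grasp point. The pads swing forward as they close: fully open they stand 13 mm farther back than shut.
Start: joints at [-1.416, 0.313, 0.046, 1.304, 0, 1.431], TCP at [0.167, -0.55, 0.231] pointing down, gripper open.
Joint ranges: [-2.76, 2.76], [-0.86, 1.69], [-1.03, 1.26], [-2.2, 2.34], [-1.47, 1.5], [-3.14, 3.14]. Speed limits (rad/s): [2.57, 2.57, 3.14, 3.14, 3.14, 3.14].

INTERFACE

Orientations are given as a unit quaternion [w, x, y, z].
In Python, from workcell import get_state, read_camera, hand_in, find_in, silhouettes gives the robot as it stands. The module is installed in compiled form; this text tells all that it offers.
- The arm moves only by the tool send_rows, never from a script. Its argument "deltas" is a list that holds one entry, the list of rows, each a list of 6 numbers: the shift along the world's x, y, z in cm, then the turn, a rotation vector about the world's x, y, z in degrees. In form: [[[dx, dy, dz, wx, wy, wz], ...]]. A call has 1 to 12 rows; each row is the pose to reach, as a shift and turn from the pose commanded when the call began; what a row does not reach only later rows make up. A row lasts 1/10 s, in which the tool goes at most 50 mm and 8.59 degrees, less where a joint would pass 70% of its speed; a pose out of reach is approached as far as the arm can. A call with a gripper value outside its range is refused whole. "jaw" is the opening, from -1 (shut) to 1 (fully open), so that 0 is half open, set as the call begins (left out, the last holds). The fingers move at their own pace and stop on an object; "force" is the grip in N (left out, the last holds). Time passes only in rows, so rows that repeat a pose let the fingers close. It gives the time, the measured TCP pose, the force and the opening at its end, in the units of the state.
- get_state(): the state, without advancing time (a new reading comes with each control period).
- read_camera(name): name is "scene" or "side" or "wrist"; returns a dict with "img" (384x512x3 uint8, red, green, blue), "z_map" (384x512 float32, m along the optical axis (not along the pixel's ray), 0 where there is no reading), "vfov" (degrees; the focal length in pixels is half the picture's height over the tangent of half this angle, whatever the lens; pixels are square), "cx", "cy" (the principal point, pixels), "R" (3x3) and "t" (3): a world point X has camera coordinates R X + t; the wrist camera has in their place "hand_eye" (4x4, takes a point from camera to tool coordinates, whose origin is the TCP and whose axes are the flange's). Camera axes: x right, y down, z forward; pixel columns grow to the right and rows downward; lengths in m; the calibration is good to about 2 mm. The wrist camera is an equidistant fisheye: a pixel r from the principal point sees the ray r / f radians off the axis. A picture is of the moment at which its call begins: read the wrist's pose just before it.
- hand_in(): hands the job in, once; it reports no verdict.
Trained networks look in a picture, given as the dict that the camera call returned (one of the last four; its "shot" number tells which), for a name from the list of things; names that differ only in an ending like _2 or _b are one class to them, and where a whole thing is asked for, a point or a joint stands for the part that bears it (a point fixed in the world has none). Each returns a list of dicts, best first, with "conf" (0 to 1); they miss things now and then, are a little off and sometimes report something else, mostly with a low value. They report only what shows in the picture. A call takes as long as a camera call.
- find_in(picture, thing): "box" ([centre column, centre row, width, height] in pixels, round what is visible of it).
- silhouettes(picture, thing): "mask" (384x512 bool, what is visible of it) and "box" ([centre column, centre row, width, height] in pixels, round what is visible of it).
The state is a dict: "clock": time; "joint_pos": joint angles; "qvel": joint speeds; "tau": joint torques, N m; "tcp_pos": TCP position; "orientation": TCP orientation; "wrist_force": force on the tool from outside, world axes, zero at the start; "ft_torque": the same for the moment, N m; "finger_gap": finger opening in m.
Only numpy, scipy, OpenCV 4.12 (cv2) and the standard library are available. Lean on these libraries where they do the work, as an engineer would, in place of code of your own. Each camera call takes 0.05 s, during which the arm holds its last target.

## Working session

There is one attempt and no reset: what is moved stays moved. The work goes in short steps, Python scripts to look and compute and a tool call to move; the robot and the scene stay as the last step left them, time stands still between calls to the robot, and variables do not carry over. Pictures are saved under pics/ and viewed, and the job is handed in when it is done.

Besides the shell and the picture viewer there is one more tool, called after "Request:" by a JSON object that holds its "api" and its "payload". send_rows: Moves the arm, as the interface text tells. Its arguments: {"type":"object","properties":{"deltas":{"type":"array","items":{"type":"array","items":{"type":"array","items":{"type":"number"}}}},"jaw":{"type":"number"},"force":{"type":"number"}},"required":["deltas"]}

```bash
mkdir -p pics
cat > h.py <<'E'
import numpy as np, cv2
from workcell import get_state, read_camera, hand_in, find_in, silhouettes
def cloud(p):
    h,w=p['z_map'].shape; f=h/2/np.tan(np.radians(p['vfov'])/2)
    v,u=np.mgrid[:h,:w]; z=p['z_map']
    c=np.stack([(u-p['cx'])/f*z,(v-p['cy'])/f*z,z],-1)
    X=(c-np.array(p['t']).ravel())@np.array(p['R'])
    X[z<=0]=np.nan
    return X
def proj(p,X):
    h=p['z_map'].shape[0]; f=h/2/np.tan(np.radians(p['vfov'])/2)
    c=np.asarray(X)@np.array(p['R']).T+np.array(p['t']).ravel()
    return c[...,:2]/c[...,2:]*f+[p['cx'],p['cy']]
def save(n,img): cv2.imwrite('pics/'+n,img[...,::-1])
E
python3 - <<'E'
from h import *
s=get_state(); print({k:np.round(v,3) for k,v in s.items()})
for n in ['scene','side']:
    p=read_camera(n); save(n+'0.png',p['img'])
    X=cloud(p); print(n, -np.array(p['R']).T@np.array(p['t']).ravel(), p['vfov'])
    for t in ['rack','mat','marker','stapler','timer','amber_bottle','note_pad','tape_roll','specimen_cup','tube_a']:
        for d in silhouettes(p,t)[:4 if t=='tube_a' else 1]:
            m=d['mask']; q=X[m]; q=q[~np.isnan(q[:,0])]
            print(t,round(d['conf'],2),np.round(d['box']),m.sum(),np.round(np.median(q,0),3) if len(q) else None,np.round(np.percentile(q,[3,97],axis=0),3).tolist() if len(q) else None)
E
```

```text
{'clock': np.float64(0.0), 'joint_pos': array([-1.416,  0.314,  0.045,  1.304, -0.   ,  1.431]), 'qvel': array([ 0.001,  0.002, -0.001, -0.001, -0.   , -0.001]), 'tau': array([-0.0000e+00, -4.8063e+01,  2.9853e+01,  1.9000e-02, -0.0000e+00,
       -0.0000e+00]), 'tcp_pos': array([ 0.167, -0.55 ,  0.23 ]), 'orientation': array([-0.001,  0.989,  0.147, -0.   ]), 'wrist_force': array([-0.189,  0.166,  0.491]), 'ft_torque': array([ 0.03 , -0.02 , -0.017]), 'finger_gap': np.float64(0.085)}
scene [-0.24792116  0.60936388  0.88327118] 53.549171999707056
rack 0.62 [291. 200.  33.  30.] 617 [ 0.495 -0.103  0.026] [[0.471, -0.177, 0.003], [0.535, -0.055, 0.071]]
mat 0.63 [284. 215.  40.  17.] 296 [ 0.47  -0.07   0.003] [[0.448, -0.149, -0.0], [0.546, -0.033, 0.007]]
marker 0.44 [291. 192.  18.  20.] 70 [ 0.479 -0.109  0.08 ] [[0.444, -0.14, 0.035], [0.552, -0.098, 0.084]]
timer 0.51 [302. 169.  10.  24.] 150 [ 0.613 -0.262  0.034] [[0.6, -0.305, 0.006], [0.648, -0.248, 0.063]]
amber_bottle 0.58 [212. 206.   7.  12.] 109 [0.626 0.132 0.038] [[0.619, 0.119, 0.009], [0.636, 0.14, 0.069]]
note_pad
[... 1103 characters left out ...]
0.312, 0.005], [0.653, -0.264, 0.063]]
amber_bottle 0.42 [271. 189.  12.  16.] 133 [0.634 0.116 0.039] [[0.621, 0.11, 0.007], [0.648, 0.127, 0.069]]
note_pad 0.74 [213. 350.  36.  37.] 984 [ 0.477 -0.464  0.021] [[0.443, -0.497, 0.001], [0.514, -0.423, 0.024]]
tape_roll 0.74 [253. 337.  26.  30.] 603 [ 0.57  -0.436  0.019] [[0.54, -0.462, 0.004], [0.599, -0.401, 0.022]]
specimen_cup 0.54 [258. 144.   9.  17.] 159 [0.586 0.441 0.048] [[0.565, 0.431, 0.012], [0.603, 0.478, 0.066]]
tube_a 0.55 [237. 213.   8.   8.] 36 [ 0.526 -0.081  0.098] [[0.515, -0.085, 0.073], [0.529, -0.075, 0.104]]
tube_a 0.44 [227. 220.   5.  14.] 54 [ 0.498 -0.099  0.09 ] [[0.49, -0.103, 0.051], [0.504, -0.092, 0.103]]
```

Run:
```python
import cv2,numpy as np
a=cv2.imread('pics/scene0.png');b=cv2.imread('pics/side0.png')
c=cv2.resize(a[150:250,230:350],None,fx=3.3,fy=3.3,interpolation=2)
d=cv2.resize(b[190:290,170:290],None,fx=3.3,fy=3.3,interpolation=2)
cv2.imwrite('pics/z0.png',np.hstack([c,d]))
cv2.imwrite('pics/full0.png',np.hstack([cv2.resize(a,(400,300)),cv2.resize(b,(400,300))]))
```

```text
(no output)
```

View pics/z0.png

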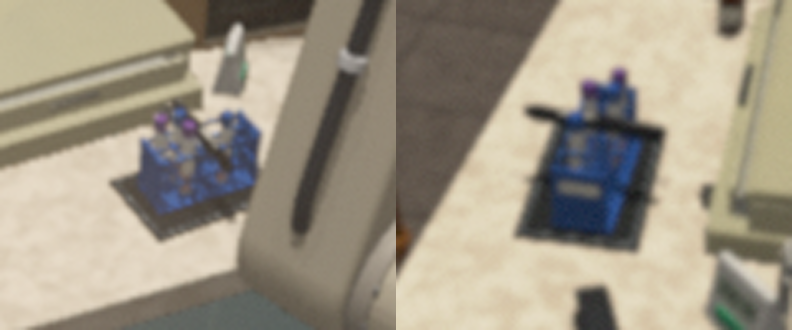

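View pics/full0.png

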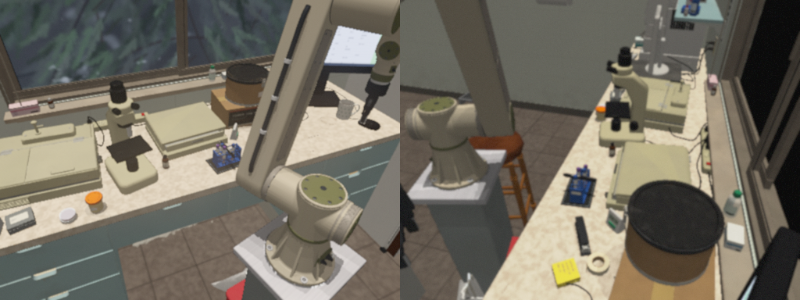

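The scene view shows the rack near pixel (291,200). The marker crosses it roughly along world x, with a beige instrument behind. The side view agrees. Next I'll map the heights around the rack and fit the poses.

Run:
```python
from h import *
P=[]
for n in ['scene','side']:
    p=read_camera(n);X=cloud(p).reshape(-1,3);C=p['img'].reshape(-1,3)
    k=np.isfinite(X[:,0]);P.append(np.hstack([X[k],C[k]]))
A=np.vstack(P)
k=(A[:,0]>.3)&(A[:,0]<.8)&(A[:,1]>-.35)&(A[:,1]<.25)
A=A[k]
# height map max 2cm cells
H=np.full((25,30),np.nan)
for x,y,z in A[:,:3]:
    i,j=int((x-.3)/.02),int((y+.35)/.02); H[i,j]=np.nanmax([H[i,j],z])
print('cols y from',-.35)
for i in range(25): print('%.2f'%(.3+.02*i),' '.join('%4s'%('.' if np.isnan(v) else int(round(v*1000))) for v in H[i]))
# rack: blue points
b=A[(A[:,5]>A[:,3]+25)&(A[:,2]>.008)&(A[:,2]<.075)&(abs(A[:,0]-.505)<.08)&(abs(A[:,1]+.12)<.1)]
print(len(b), cv2.minAreaRect(b[:,:2].astype(np.float32)*1000))
k=(A[:,2]>.01)&(A[:,2]<.069)&(abs(A[:,0]-.505)<.07)&(abs(A[:,1]+.12)<.09)
print(cv2.minAreaRect(A[k,:2].astype(np.float32)*1000))
```

```text
cols y from -0.35
0.30    5    2    .    .    .    .    .    .    .    .    .    .    .    .    . -614 -630 -678    .    .    .    .    .    .    .    .    .    .    .    .
0.32    5    3    4    3    5    3    .    .    .    .    .    .    .    .    . -899 -653 -669    .    .    .    .    .    .    .    .    .    .    .    .
0.34    5    4    4    4    4    5    3    3    3    .    .    .    .    . -900 -892 -704 -688 -713    .    .    .    .    .    .    .    .    .    .    .
0.36    4    3    4    5    4    3    4    4    4    5    3    5    3  -31 -894 -894 -893 -723 -725 -893    .    .    .    .    .    .    .    .    .    .
0.38    4    4    3    4    6    3    4    4    4    5    3    4    5    4    5    4    2 -893 -747 -893 -893 -891    .    .    .    .    .    .    .    .
0.40    4    4    4    4    5    3    4    5    5    4    4    4    5    3    5    4    4    5    3    4    3 -892 -897    .    .    .    .    .    .    .
0.42    4    5    4    3    4    3    4    4    6    4    5    5    4    5    5    4    4    5    6    4    5    5    5    6    2    .    .    .    .   
[... 2301 characters left out ...]
5    3   54  124  311  327
0.74  270  125  125 -897 -891  100  100  101  103  101  100  100  100  101  101   99  100   99   99  100   99   98   97    4    4    4   52  119  300  309
0.76  267  125  125 -895 -893  103  101  101  102  101  103  101  100  101  101  100  100  100   98  102   99  100   89    2    4    2   50   54  283  291
0.78  268  126  115 -897 -892  103  104  103  102  102  103  101  101  102  101  101  100  101  102  100  100  102    3 -895 -893 -884   51   52  259  272
716 ((503.14422607421875, -119.372802734375), (126.99838256835938, 54.62521743774414), 78.52677917480469)
((493.1662292480469, -116.86099243164062), (128.15957641601562, 74.09147644042969), 79.01158142089844)
```

Request:
{"api": "send_rows", "payload": {"deltas": [[[1.5,2.4,0.5,0,0,8.4],[3,4.8,1,0,0,16.8],[4.5,7.2,1.5,0,0,25.2],[6,9.6,2,0,0,33.6],[7.5,12,2.5,0,0,42],[9,14.4,3,0,0,50.4],[10.5,16.8,3.5,0,0,58.8],[12,19.2,4,0,0,67.2],[13.5,21.6,4,0,0,75.6],[15,24,4,0,0,84],[16.5,26.4,4,0,0,92.4],[18,28.8,4,0,0,100.8]]]}}

```text
clock: 2.4
tcp_pos: [0.3476, -0.2613, 0.2716]
orientation: [0.0, 0.515, 0.857, -0.0]
wrist_force: [0.6, -0.6, 0.0]
finger_gap: 0.0852
```

Request:
{"api": "send_rows", "payload": {"deltas": [[[1.5,2.4,0,0,0,8.5],[3,4.8,0,0,0,17],[4.5,7.2,0,0,0,25.5],[6,9.6,0,0,0,34],[8,12,0,0,0,42.5],[10,14.5,0,0,0,50.8],[10,14.5,0,0,0,50.8],[10,14.5,0,0,0,50.8]]]}}

```text
clock: 3.2
tcp_pos: [0.4471, -0.1168, 0.2713]
orientation: [-0.0, 0.1, 0.995, -0.0]
wrist_force: [-0.3, -0.6, 0.1]
finger_gap: 0.0854
```

```bash
cat >> h.py <<'E'
from scipy.spatial.transform import Rotation as Ro
def wcloud():
    s=get_state(); p=read_camera('wrist')
    h,w=p['z_map'].shape; f=h/2/np.tan(np.radians(p['vfov'])/2)
    v,u=np.mgrid[:h,:w].astype(float); a=u-p['cx'];b=v-p['cy'];r=np.hypot(a,b)+1e-9;th=r/f
    z=p['z_map'];t=np.tan(np.minimum(th,1.45))
    c=np.stack([a/r*t*z,b/r*t*z,z],-1)
    E=np.array(p['hand_eye']);q=np.array(s['orientation'])
    R=Ro.from_quat(q[[1,2,3,0]]).as_matrix()
    X=(c@E[:3,:3].T+E[:3,3])@R.T+s['tcp_pos']
    X[(z<=0)|(th>1.4)]=np.nan
    return s,p,X
E
python3 - <<'E'
from h import *
s,p,X=wcloud(); save('w1.png',p['img']); np.save('w1.npy',X)
print(s['clock'],s['tcp_pos'],s['orientation'],s['joint_pos'],p['vfov'],p['hand_eye'])
for t in ['rack','mat','marker','tube_a']:
    for d in silhouettes(p,t)[:4 if t=='tube_a' else 1]:
        m=d['mask']; q=X[m]; q=q[~np.isnan(q[:,0])]
        print(t,round(d['conf'],2),np.round(d['box']),m.sum(),np.round(np.median(q,0),3),np.round(np.percentile(q,[3,97],axis=0),3).tolist())
        if t!='tube_a': print(cv2.minAreaRect(q[:,:2].astype(np.float32)*1000)); np.save(t+'.npy',q)
E
```

```text
3.2 [ 0.44711885 -0.11681674  0.27125257] [-1.76490560e-04  1.00106635e-01  9.94976693e-01 -1.06741647e-04] [-4.29333686e-01  8.45119816e-02 -1.42270123e-01  1.34427928e+00
 -3.16096052e-04 -2.28784452e-01] 65.70646984690485 [[-1.59661370e-04 -9.51849405e-01 -3.06565956e-01  7.78604099e-02]
 [ 9.99999388e-01 -4.87545940e-04  9.92964266e-04 -2.06466622e-05]
 [-1.09461743e-03 -3.06565610e-01  9.51848900e-01 -1.42215972e-01]
 [ 0.00000000e+00  0.00000000e+00  0.00000000e+00  1.00000000e+00]]
mat 0.61 [260. 189. 114.  73.] 3133 [ 0.467 -0.11   0.003] [[0.442, -0.191, 0.001], [0.545, -0.035, 0.005]]
((496.05889892578125, -113.81746673583984), (162.6629638671875, 112.13077545166016), 79.85967254638672)
marker 0.82 [261. 207.  18.  99.] 1131 [ 0.496 -0.116  0.08 ] [[0.445, -0.133, 0.074], [0.557, -0.1, 0.083]]
((502.3586120605469, -116.90084075927734), (15.026281356811523, 125.815673828125), 76.5029296875)
tube_a 0.81 [243. 201.  14.  31.] 309 [ 0.484 -0.136  0.082] [[0.478, -0.143, 0.025], [0.492, -0.131, 0.101]]
tube_a 0.75 [278. 201.  11.  34.] 358 [ 0.493 -0.095  0.086] [[0.486, -0.102, 0.024], [0.511, -0.088, 0.101]]
tube_a 0.62 [294. 216.  15.  33.] 332 [ 0.519 -0.078  0.084] [[0.517, -0.084, 0.024], [0.529, -0.071, 0.101]]
tube_a 0.62 [259. 201. 103.  56.] 2837 [ 0.496 -0.13   0.034] [[0.471, -0.178, 0.004], [0.533, -0.058, 0.071]]
```

View pics/w1.png

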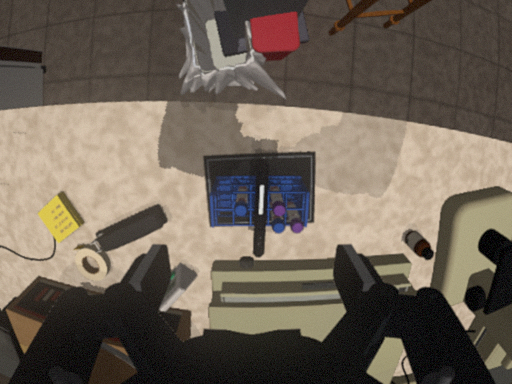

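Run:
```python
from h import *
X=np.load('w1.npy');I=cv2.imread('pics/w1.png')[...,::-1].astype(int)
A=X.reshape(-1,3);C=I.reshape(-1,3)
k=np.isfinite(A[:,0])&(abs(A[:,0]-.505)<.08)&(abs(A[:,1]+.12)<.1)
b=A[k&(C[:,2]>C[:,0]+25)&(A[:,2]>.008)&(A[:,2]<.075)]
print(len(b),cv2.minAreaRect(b[:,:2].astype(np.float32)*1000))
t=b[(b[:,2]>.055)]
print(len(t),cv2.minAreaRect(t[:,:2].astype(np.float32)*1000))
# marker line: points z>.076, not tubes
m=np.load('marker.npy');m=m[(m[:,2]>.076)&(m[:,2]<.088)]
print(len(m),np.percentile(m[:,2],[5,50,95]))
pf=np.polyfit(m[:,0],m[:,1],1);print('slope',pf[0],np.degrees(np.arctan(pf[0])),[np.polyval(pf,x) for x in (.44,.45,.46,.5)],m[:,0].min(),m[:,0].max())
for t0 in np.load('w1.npy')[150:240:1].reshape(-1,3)[:0]: pass
c=A[k&(A[:,2]>.098)&(A[:,2]<.11)]
from scipy.cluster.hierarchy import fclusterdata
l=fclusterdata(c,.006,criterion='distance')
for i in set(l):
    if (l==i).sum()>5: q=c[l==i];print('cap',len(q),q.mean(0))
```

```text
1686 ((495.38818359375, -117.21762084960938), (122.56167602539062, 67.95336151123047), 79.88973236083984)
943 ((494.1654357910156, -116.78934478759766), (122.19425201416016, 65.90184783935547), 78.53936767578125)
986 [0.0766308  0.08013635 0.08227722]
slope -0.23641541278214573 -13.301379901882893 [np.float64(-0.10231256430628316), np.float64(-0.10467671843410462), np.float64(-0.10704087256192608), np.float64(-0.1164974890732119)] 0.4412890074535041 0.5635028711885257
cap 121 [ 0.488424   -0.1378986   0.10018257]
cap 102 [ 0.52313622 -0.07799372  0.1003141 ]
cap 114 [ 0.49720562 -0.09497671  0.10038855]
cap 115 [ 0.51875851 -0.09938144  0.10047668]
```

Request:
{"api": "send_rows", "payload": {"deltas": [[[0.43,1.18,-2.5,0,0,-1.8],[0.43,1.18,-5.5,0,0,-1.8],[0.43,1.18,-8.5,0,0,-1.8],[0.43,1.18,-11.5,0,0,-1.8],[0.43,1.18,-14.5,0,0,-1.8],[0.43,1.18,-16,0,0,-1.8],[0.43,1.18,-16,0,0,-1.8],[0.43,1.18,-16,0,0,-1.8]]], "jaw": 0, "force": 30}}

```text
clock: 4.25
tcp_pos: [0.4512, -0.106, 0.1117]
orientation: [-0.0, 0.117, 0.993, 0.0]
wrist_force: [0.2, -0.0, 0.1]
finger_gap: 0.0429
```

Run:
```python
from h import *
s,p,X=wcloud(); save('w2.png',p['img'])
print(s['clock'],s['tcp_pos'],s['orientation'],s['finger_gap'])
for d in silhouettes(p,'marker')[:1]:
    q=X[d['mask']];q=q[np.isfinite(q[:,0])&(q[:,2]>.076)&(q[:,2]<.088)]
    pf=np.polyfit(q[:,0],q[:,1],1);print(d['conf'],pf,[np.polyval(pf,x) for x in (.45,.5)],q.min(0),q.max(0))
p=read_camera('side'); save('s2.png',cv2.resize(p['img'][170:290,150:310],None,fx=4,fy=4))
```

```text
4.25 [ 0.45123377 -0.10597988  0.11170524] [-5.12841795e-05  1.16531388e-01  9.93187008e-01  3.12025962e-05] 0.042914182892649096
0.92 [-0.23749912  0.00219057] [np.float64(-0.1046840346343545), np.float64(-0.11655899084550524)] [ 0.44039635 -0.13400428  0.07600122] [ 0.54807493 -0.09747817  0.08397226]
```

View pics/w2.png

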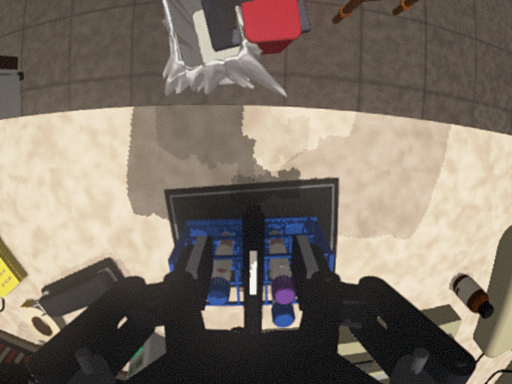

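View pics/s2.png

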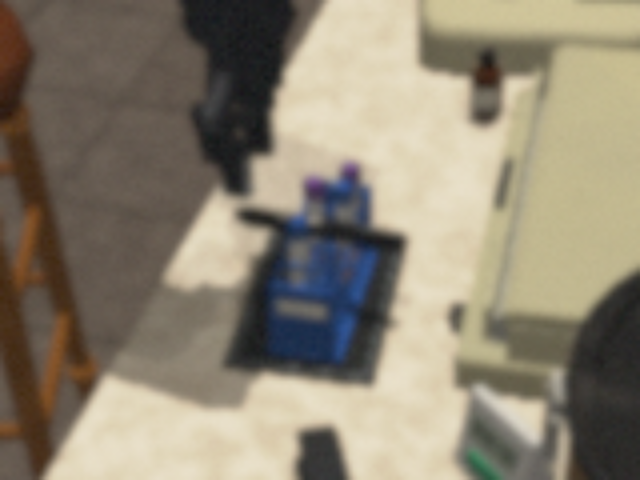

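The wrist view shows the fingers straddling the marker (column 253). In the side view the tool is above the near end. Next I lower and grip.

Request:
{"api": "send_rows", "payload": {"deltas": [[[0,0.1,-1.2,0,0,0],[0,0.1,-2.4,0,0,0],[0,0.1,-3.6,0,0,0],[0,0.1,-4.4,0,0,0],[0,0.1,-4.4,0,0,0],[0,0.1,-4.4,0,0,0]]]}}

```text
clock: 5.0
tcp_pos: [0.4517, -0.1046, 0.0679]
orientation: [0.0, 0.116, 0.993, -0.0]
wrist_force: [-0.2, 1.0, 0.1]
finger_gap: 0.0427
```

Request:
{"api": "send_rows", "payload": {"deltas": [[[0,0,0,0,0,0],[0,0,0,0,0,0],[0,0,0,0,0,0],[0,0,0,0,0,0],[0,0,0,0,0,0],[0,0,0,0,0,0],[0,0,0,0,0,0],[0,0,0,0,0,0]]], "jaw": -1, "force": 30}}

```text
clock: 5.8
tcp_pos: [0.4517, -0.1046, 0.0675]
orientation: [0.0, 0.116, 0.993, -0.0]
wrist_force: [1.1, 0.3, 1.7]
finger_gap: 0.0128
```

Run:
```python
from h import *
s,p,X=wcloud(); save('w3.png',p['img'])
print(s['clock'],s['tcp_pos'],s['finger_gap'],s['wrist_force'])
```

```text
5.8 [ 0.4516716  -0.10459607  0.06747044] 0.012793595163561051 [1.085003   0.26179614 1.71545017]
```

View pics/w3.png

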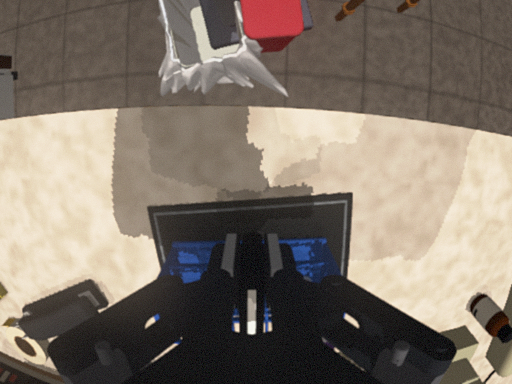

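Request:
{"api": "send_rows", "payload": {"deltas": [[[0,0,0.3,0,0,0],[0,0,0.7,0,0,0],[0,0,1.2,0,0,0],[0,0,1.5,0,0,0],[0,0,1.5,0,0,0]]]}}

```text
clock: 6.35
tcp_pos: [0.4517, -0.1045, 0.0829]
orientation: [0.0, 0.116, 0.993, -0.0]
wrist_force: [-0.4, -0.8, 0.0]
finger_gap: 0.0127
```

```bash
cat > mk.py <<'E'
from h import *
import sys
tag=sys.argv[1]
s,p,X=wcloud(); save('w%s.png'%tag,p['img'])
print(s['clock'],s['tcp_pos'],s['finger_gap'],s['wrist_force'])
for n in ['scene','side']:
    p=read_camera(n)
    c=proj(p,[.48,-.05,.08])
    u,v=int(c[0]),int(c[1]); save('%s%s.png'%(n,tag),cv2.resize(p['img'][v-60:v+60,u-70:u+70],None,fx=4.5,fy=4.5,interpolation=2))
    X=cloud(p)
    for d in silhouettes(p,'marker')[:2]:
        q=X[d['mask']];q=q[np.isfinite(q[:,0])]
        print(n,round(d['conf'],2),d['box'],np.round(np.percentile(q,[3,50,97],axis=0),3).tolist())
        # height along x
        for a in np.arange(.42,.6,.02):
            r=q[(q[:,0]>=a)&(q[:,0]<a+.02)]
            if len(r)>2: print('  x %.2f n %d y %.3f z %.3f'%(a+.01,len(r),np.median(r[:,1]),np.percentile(r[:,2],70)))
E
python3 mk.py 4
```

```text
6.35 [ 0.45170235 -0.10454792  0.08292406] 0.012713518933091502 [-0.35072802 -0.81426897  0.01434722]
scene 0.57 [121.6, 259.1, 23.2, 24.6] [[0.561, 0.434, 0.001], [0.575, 0.463, 0.06], [0.659, 0.489, 0.065]]
  x 0.55 n 11 y 0.466 z 0.060
  x 0.57 n 313 y 0.464 z 0.059
  x 0.59 n 130 y 0.466 z 0.064
scene 0.54 [281.3, 202.0, 17.8, 19.0] [[0.484, -0.122, 0.006], [0.504, -0.073, 0.027], [0.532, -0.054, 0.07]]
  x 0.49 n 114 y -0.077 z 0.036
  x 0.51 n 103 y -0.072 z 0.049
  x 0.53 n 44 y -0.062 z 0.044
side 0.69 [234.6, 222.7, 38.4, 7.5] [[0.463, -0.135, 0.082], [0.508, -0.122, 0.094], [0.559, -0.104, 0.099]]
  x 0.47 n 40 y -0.112 z 0.095
  x 0.49 n 35 y -0.118 z 0.096
  x 0.51 n 36 y -0.122 z 0.095
  x 0.53 n 31 y -0.127 z 0.095
  x 0.55 n 32 y -0.132 z 0.095
  x 0.57 n 4 y -0.133 z 0.095
```

View pics/side4.png

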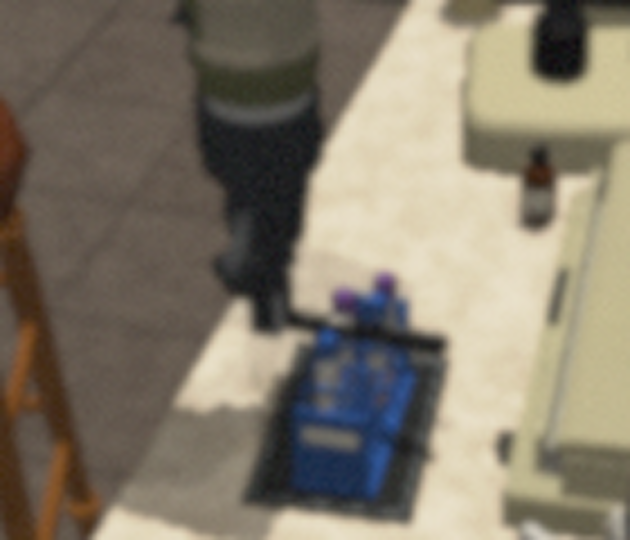

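View pics/w4.png

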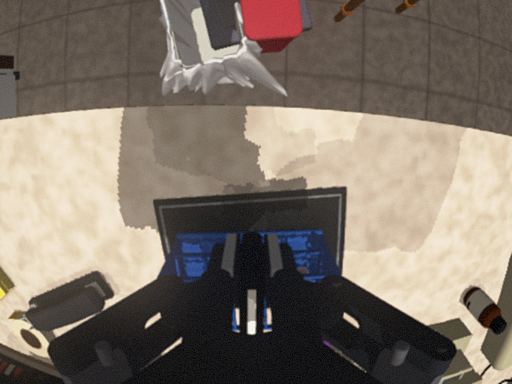

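Request:
{"api": "send_rows", "payload": {"deltas": [[[0,0,1.5,0,0,0],[0,0,3.5,0,0,0],[0,0,5,0,0,0],[-0.2,1.5,5.5,0,0,0],[-0.4,4,5.5,0,0,0],[-0.6,6.5,5.5,0,0,0],[-0.8,9,5.5,0,0,0],[-1,11.5,5.5,0,0,0],[-1,13.5,5.5,0,0,0],[-1,14.5,5.5,0,0,0],[-1,14.5,5.5,0,0,0]]]}}

```text
clock: 7.7
tcp_pos: [0.4407, 0.0419, 0.1369]
orientation: [-0.0, 0.115, 0.993, 0.0]
wrist_force: [0.2, -0.6, 0.3]
finger_gap: 0.0129
```

Request:
{"api": "send_rows", "payload": {"deltas": [[[0,0,-1.5,0,0,0],[0,0,-3.5,0,0,0],[0,0,-5.5,0,0,0],[0,0,-7.5,0,0,0],[0,0,-9.5,0,0,0],[0,0,-11,0,0,0],[0,0,-12,0,0,0],[0,0,-12.6,0,0,0],[0,0,-12.6,0,0,0],[0,0,-12.6,0,0,0]]]}}

```text
clock: 8.7
tcp_pos: [0.4418, 0.0404, 0.0117]
orientation: [0.0, 0.116, 0.993, 0.0]
wrist_force: [-0.7, 0.0, -0.3]
finger_gap: 0.0125
```

```bash
python3 mk.py 5
```

```text
8.7 [0.44178438 0.04036105 0.01171742] 0.012539083416885418 [-0.68977187  0.00957413 -0.34526981]
side 0.43 [233.7, 210.7, 36.7, 8.2] [[0.457, 0.009, 0.001], [0.491, 0.026, 0.023], [0.549, 0.042, 0.028]]
  x 0.45 n 7 y 0.035 z 0.024
  x 0.47 n 30 y 0.031 z 0.025
  x 0.49 n 33 y 0.026 z 0.025
  x 0.51 n 13 y 0.022 z 0.025
  x 0.53 n 17 y 0.015 z 0.025
  x 0.55 n 15 y 0.011 z 0.025
```

View pics/side5.png

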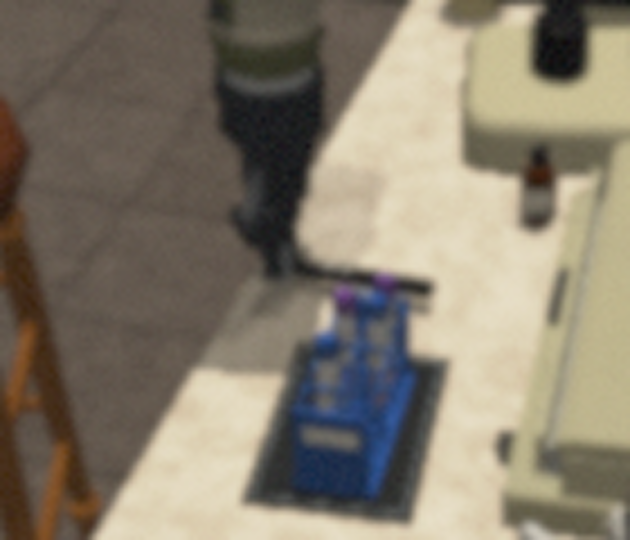

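View pics/w5.png

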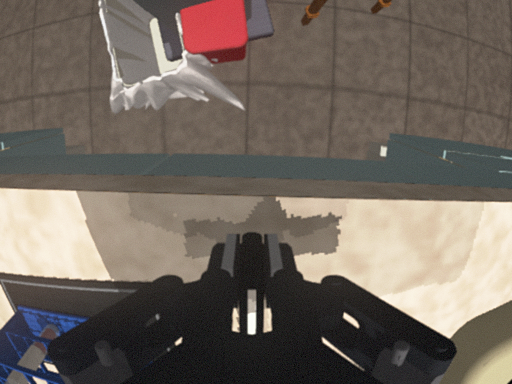

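Request:
{"api": "send_rows", "payload": {"deltas": [[[0,0,-0.2,0,0,0],[0,0,-0.4,0,0,0],[0,0,-0.5,0,0,0],[0,0,-0.5,0,0,0],[0,0,-0.5,0,0,0]]]}}

```text
clock: 9.45
tcp_pos: [0.4413, 0.0406, 0.0062]
orientation: [-0.0, 0.116, 0.993, 0.0]
wrist_force: [-0.8, 0.5, 0.6]
finger_gap: 0.0127
```

Request:
{"api": "send_rows", "payload": {"deltas": [[[0,0,-0.1,0,0,0],[0,0,-0.2,0,0,0],[0,0,-0.2,0,0,0],[0,0,-0.2,0,0,0]]]}}

```text
clock: 9.85
tcp_pos: [0.4413, 0.0406, 0.0043]
orientation: [-0.0, 0.116, 0.993, 0.0]
wrist_force: [0.5, 0.1, 0.1]
finger_gap: 0.0129
```

Request:
{"api": "send_rows", "payload": {"deltas": [[[0,0,-0.1,0,0,0],[0,0,-0.2,0,0,0],[0,0,-0.2,0,0,0],[0,0,-0.2,0,0,0]]]}}

```text
clock: 10.25
tcp_pos: [0.4413, 0.0406, 0.0023]
orientation: [-0.0, 0.116, 0.993, 0.0]
wrist_force: [0.4, 0.0, -1.3]
finger_gap: 0.0123
```

```bash
python3 mk.py 6
```

```text
10.25 [0.44132089 0.04055256 0.00227318] 0.01227813386603119 [ 0.41976421  0.04355724 -1.32814914]
```

Request:
{"api": "send_rows", "payload": {"deltas": [[[0,0,-0.1,0,0,0],[0,0,-0.1,0,0,0],[0,0,-0.1,0,0,0]]]}}

```text
clock: 10.8
tcp_pos: [0.4413, 0.0405, 0.0013]
orientation: [-0.0, 0.116, 0.993, 0.0]
wrist_force: [0.1, 0.4, 0.0]
finger_gap: 0.0128
```

Request:
{"api": "send_rows", "payload": {"deltas": [[[0,0,-0.1,0,0,0],[0,0,-0.1,0,0,0],[0,0,-0.1,0,0,0]]]}}

```text
clock: 11.1
tcp_pos: [0.4415, 0.0406, 0.0004]
orientation: [0.0, 0.116, 0.993, 0.0]
wrist_force: [-0.0, 0.9, 1.5]
finger_gap: 0.0126
```

```bash
python3 mk.py 7; python3 -c "
from h import *
p=read_camera('side');X=cloud(p)
c=proj(p,[.49,.03,.01]).astype(int);print(c)
m=np.isfinite(X[...,0])&(abs(X[...,0]-.5)<.045)&(abs(X[...,1]-.025)<.06)&(p['img'].max(-1)<70)
q=X[m];print(len(q),np.percentile(q[:,2],[5,50,90]))
m=np.isfinite(X[...,0])&(abs(X[...,0]-.48)<.05)&(abs(X[...,1]-.1)<.03);print('table',np.median(X[m][:,2]))
"
```

```text
11.1 [4.41469808e-01 4.05558230e-02 4.35959037e-04] 0.012600188505808092 [-0.04915527  0.87085629  1.54237105]
[228 212]
373 [0.01253205 0.18964779 0.44527389]
table 0.002110055903974421
```

View pics/side7.png

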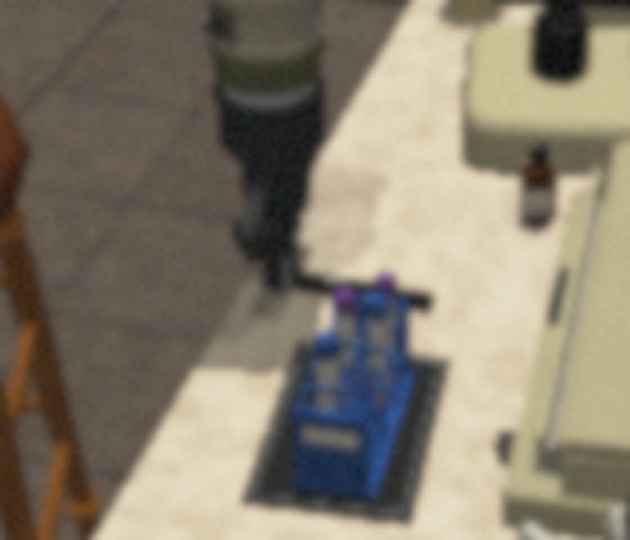

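Request:
{"api": "send_rows", "payload": {"deltas": [[[0,0,-0.1,0,0,0],[0,0,-0.1,0,0,0],[0,0,-0.1,0,0,0]]]}}

```text
clock: 11.7
tcp_pos: [0.4415, 0.0406, 0.0004]
orientation: [0.0, 0.116, 0.993, -0.0]
wrist_force: [-4.0, 0.3, 14.9]
finger_gap: 0.0129
```

```bash
python3 -c "
from h import *
for i in range(4): s=get_state();print(s['wrist_force'],s['ft_torque']);read_camera('side')
p=read_camera('side');X=cloud(p)
for d in silhouettes(p,'marker')[:2]:
    q=X[d['mask']];print(d['conf'],np.nanpercentile(q,[5,50,70,95],axis=0))
"
```

```text
[-3.95723787  0.3168149  14.88156561] [0.0555387  0.82112318 0.03124125]
[-4.21603546  0.21649914 15.48937977] [ 0.13705922  0.86264421 -0.05783646]
[-4.58974008 -0.35148348 15.56959499] [ 0.04209099  0.89175336 -0.00707181]
[-4.39524877  0.21124093 15.04629642] [0.02654638 0.8680902  0.02063755]
0.41 [[ 0.45670403 -0.04943116  0.00080502]
 [ 0.49840743  0.025745    0.01280026]
 [ 0.53736685  0.03045018  0.01394126]
 [ 0.54941105  0.03918886  0.06434675]]
```

Request:
{"api": "send_rows", "payload": {"deltas": [[[0,0,0.08,0,0,0],[0,0,0.08,0,0,0],[0,0,0.08,0,0,0]]]}}

```text
clock: 12.3
tcp_pos: [0.4415, 0.0405, 0.0004]
orientation: [0.0, 0.116, 0.993, 0.0]
wrist_force: [-1.2, 0.2, 7.1]
finger_gap: 0.0128
```

Request:
{"api": "send_rows", "payload": {"deltas": [[[0,0,0,0,0,0],[0,0,0,0,0,0],[0,0,0,0,0,0]]], "jaw": -0.55, "force": 20}}

```text
clock: 12.6
tcp_pos: [0.4416, 0.0406, 0.0002]
orientation: [0.0, 0.116, 0.993, 0.0]
wrist_force: [-1.5, 1.1, 5.3]
finger_gap: 0.0193
```

Request:
{"api": "send_rows", "payload": {"deltas": [[[0,0,0,0,0,0],[0,0,0,0,0,0],[0,0,0,0,0,0],[0,0,0,0,0,0]]], "jaw": -0.1}}

```text
clock: 13.0
tcp_pos: [0.4411, 0.0405, -0.0001]
orientation: [-0.0, 0.116, 0.993, -0.0]
wrist_force: [0.7, -0.4, 0.4]
finger_gap: 0.0388
```

```bash
python3 mk.py 8
```

```text
13.0 [ 4.41100388e-01  4.05370083e-02 -1.14745903e-04] 0.038765128992261796 [ 0.68798078 -0.43010997  0.40756259]
scene 0.43 [258.1, 223.2, 21.6, 26.5] [[0.434, 0.008, 0.001], [0.453, 0.039, 0.011], [0.568, 0.046, 0.016]]
  x 0.43 n 9 y 0.043 z 0.013
  x 0.45 n 16 y 0.041 z 0.013
  x 0.55 n 6 y 0.018 z 0.013
  x 0.57 n 4 y 0.009 z 0.001
side 0.54 [275.0, 281.6, 20.7, 32.4] [[0.602, -0.311, 0.001], [0.625, -0.292, 0.035], [0.652, -0.26, 0.063]]
  x 0.59 n 9 y -0.267 z 0.016
side 0.41 [229.4, 220.4, 7.9, 11.9] [[0.488, -0.104, 0.054], [0.498, -0.099, 0.083], [0.505, -0.058, 0.103]]
  x 0.49 n 46 y -0.099 z 0.096
  x 0.51 n 33 y -0.098 z 0.090
```

View pics/w8.png

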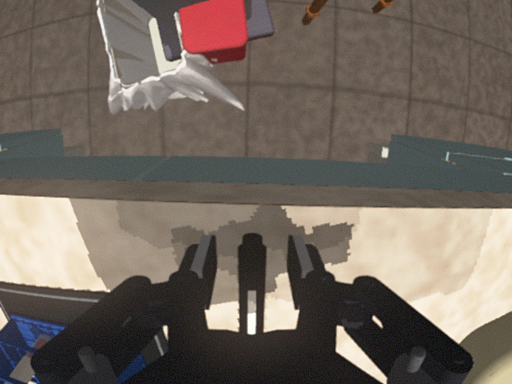

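The fingers are clear on both sides and the marker (column 252) is lying on the worktop. I'll go straight up and across.

Request:
{"api": "send_rows", "payload": {"deltas": [[[0,0,1,0,0,0],[0,0,3,0,0,0],[0,0,6,0,0,0],[0,0,10,0,0,0],[0,0,14,0,0,0],[0,0,18,0,0,0],[0,0,20,0,0,0]]]}}

```text
clock: 13.95
tcp_pos: [0.4427, 0.0405, 0.2046]
orientation: [0.003, 0.116, 0.993, 0.0]
wrist_force: [0.4, 0.0, 0.0]
finger_gap: 0.0385
```

Request:
{"api": "send_rows", "payload": {"deltas": [[[1,-2.5,1,0,0,1.7],[2,-5,2,0,0,1.7],[3,-8,2,0,0,1.7],[4,-11,2,0,0,1.7],[5.5,-14,2,0,0,1.7],[6.2,-15.9,2,0,0,1.7],[6.2,-15.9,2,0,0,1.7],[6.2,-15.9,2,0,0,1.7]]], "jaw": 0.8}}

```text
clock: 14.75
tcp_pos: [0.5029, -0.1184, 0.2204]
orientation: [-0.0, 0.102, 0.995, 0.0]
wrist_force: [-0.6, 0.0, -0.2]
finger_gap: 0.0768
```

```bash
cat > rk.py <<'E'
from h import *
import sys
tag=sys.argv[1]
s,p,X=wcloud(); save('w%s.png'%tag,p['img'])
print(s['clock'],s['tcp_pos'],s['orientation'],s['finger_gap'],s['wrist_force'])
A=X.reshape(-1,3);k=np.isfinite(A[:,0])&(abs(A[:,0]-.505)<.05)&(abs(A[:,1]+.11)<.07)
zc=float(sys.argv[2]) if len(sys.argv)>2 else .101
c=A[k&(abs(A[:,2]-zc-.003)<.007)]
from scipy.cluster.hierarchy import fclusterdata
l=fclusterdata(c,.006,criterion='distance');pts=[]
for i in set(l):
    if (l==i).sum()>15: q=c[l==i];pts.append(q.mean(0));print('cap',len(q),q.mean(0),(q[:,:2].min(0)+q[:,:2].max(0))/2)
for d in silhouettes(p,'marker')[:1]:
    q=X[d['mask']];q=q[np.isfinite(q[:,0])];print('marker',d['conf'],np.percentile(q,[1,50,99],axis=0).round(3).tolist())
E
python3 rk.py 9
```

```text
14.75 [ 0.50293261 -0.11841936  0.22039021] [-2.55358905e-04  1.01616053e-01  9.94823619e-01  2.82993977e-04] 0.07683202228976016 [-0.61539271  0.03042058 -0.15824528]
cap 197 [ 0.48817519 -0.1378923   0.10013287] [ 0.48840978 -0.13786457]
cap 194 [ 0.49718204 -0.09508553  0.10023319] [ 0.49750195 -0.09487728]
cap 185 [ 0.51853291 -0.09937557  0.1002651 ] [ 0.51889427 -0.09910207]
cap 179 [ 0.52292583 -0.07808442  0.10008735] [ 0.5238776  -0.07798412]
marker 0.95 [[0.433, 0.009, 0.005], [0.492, 0.027, 0.012], [0.552, 0.044, 0.016]]
```

View pics/w9.png

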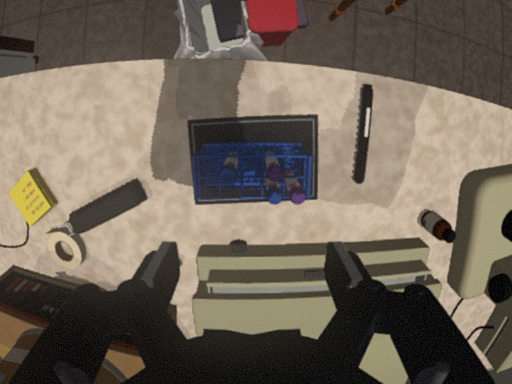

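The marker lies at columns 355-372, rows 85-182, on the bare worktop and clear of the mat. The jaws now need a quarter turn to grip across the rack's long sides.

Request:
{"api": "send_rows", "payload": {"deltas": [[[0.05,-0.05,-0.5,0,0,-8],[0.05,-0.05,-1,0,0,-16],[0.05,-0.05,-1.5,0,0,-24],[0.05,-0.05,-2,0,0,-32],[0.05,-0.05,-2,0,0,-40],[0.05,-0.05,-2,0,0,-48],[0.05,-0.05,-2,0,0,-56],[0.05,-0.05,-2,0,0,-64],[0.05,-0.05,-2,0,0,-72],[0.05,-0.05,-2,0,0,-80],[0.05,-0.05,-2,0,0,-86],[0.05,-0.05,-2,0,0,-90]]], "jaw": 0.6}}

```text
clock: 16.05
tcp_pos: [0.5034, -0.1176, 0.2005]
orientation: [0.0, 0.776, 0.631, 0.0]
wrist_force: [-0.3, -0.1, 0.1]
finger_gap: 0.0685
```

Request:
{"api": "send_rows", "payload": {"deltas": [[[0,0,-1,0,0,0],[0,0,-3,0,0,0],[0,0,-5,0,0,0],[0,0,-6.5,0,0,0],[0,0,-7,0,0,0],[0,0,-7,0,0,0],[0,0,-7,0,0,0]]]}}

```text
clock: 16.75
tcp_pos: [0.5041, -0.1188, 0.1306]
orientation: [0.0, 0.775, 0.632, 0.0]
wrist_force: [0.1, 0.6, -0.5]
finger_gap: 0.0681
```

```bash
python3 rk.py 10
```

```text
16.75 [ 0.50409062 -0.11876024  0.13064325] [3.25127678e-04 7.74686137e-01 6.32345828e-01 1.91204638e-04] 0.06810467611984748 [ 0.12993314  0.58872214 -0.52514188]
cap 355 [ 0.48939057 -0.13688465  0.09995919] [ 0.48945797 -0.13733776]
cap 429 [ 0.49789865 -0.09427249  0.10009113] [ 0.49783843 -0.09469076]
cap 454 [ 0.52367299 -0.07734517  0.10021518] [ 0.52383446 -0.07769527]
cap 430 [ 0.51929035 -0.09860101  0.10011942] [ 0.51951324 -0.0988835 ]
marker 0.87 [[0.433, 0.009, -0.001], [0.496, 0.026, 0.012], [0.553, 0.045, 0.016]]
```

View pics/w10.png

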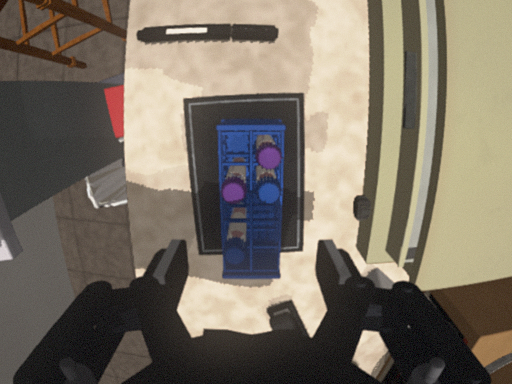

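The jaws (columns 185–320) now straddle the rack's long sides (218–284). The cap fit still puts the rack centre under the tool, so I descend.

Request:
{"api": "send_rows", "payload": {"deltas": [[[0,0.05,-1.5,0,0,0],[0,0.05,-3,0,0,0],[0,0.05,-4.5,0,0,0],[0,0.05,-6,0,0,0],[0,0.05,-7,0,0,0],[0,0.05,-8,0,0,0],[0,0.05,-8.8,0,0,0],[0,0.05,-8.8,0,0,0],[0,0.05,-8.8,0,0,0]]]}}

```text
clock: 17.75
tcp_pos: [0.504, -0.1185, 0.0423]
orientation: [0.0, 0.775, 0.632, 0.0]
wrist_force: [0.6, -0.4, 0.2]
finger_gap: 0.0681
```

```bash
python3 rk.py 11; python3 mk.py 11
```

```text
17.75 [ 0.50399604 -0.1184927   0.04230132] [9.47849623e-05 7.74999950e-01 6.31961283e-01 7.13641760e-05] 0.06805972426533512 [ 0.59616453 -0.4186008   0.24849399]
cap 1191 [ 0.54770138 -0.12107733  0.10232789] [ 0.54409471 -0.1235162 ]
cap 1205 [ 0.46423417 -0.10309334  0.10217472] [ 0.46886881 -0.1085462 ]
cap 1652 [ 0.52348941 -0.07696852  0.10013514] [ 0.52361753 -0.07791035]
cap 2555 [ 0.508695   -0.09591371  0.09999575] [ 0.5084192  -0.09706289]
marker 0.72 [[0.433, 0.008, -0.001], [0.489, 0.025, 0.011], [0.553, 0.046, 0.014]]
17.85 [ 0.50436538 -0.1186306   0.04269343] 0.06825342972253763 [-0.04128601  0.40172083 -0.15052081]
scene 0.57 [260.2, 224.1, 16.9, 25.1] [[0.435, 0.016, 0.006], [0.487, 0.032, 0.012], [0.546, 0.046, 0.017]]
  x 0.43 n 10 y 0.044 z 0.012
  x 0.45 n 21 y 0.041 z 0.014
  x 0.47 n 17 y 0.037 z 0.014
  x 0.49 n 20 y 0.033 z 0.013
  x 0.51 n 16 y 0.026 z 0.013
  x 0.53 n 18 y 0.022 z 0.015
  x 0.55 n 8 y 0.018 z 0.013
```

View pics/w11.png

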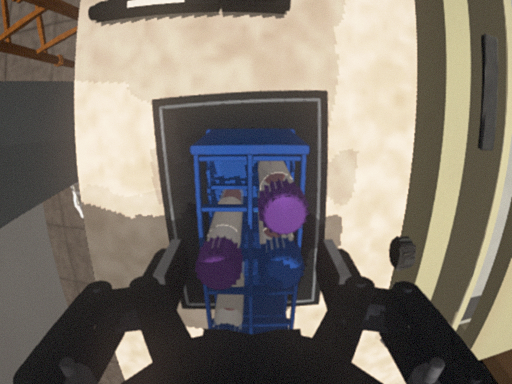

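View pics/side11.png

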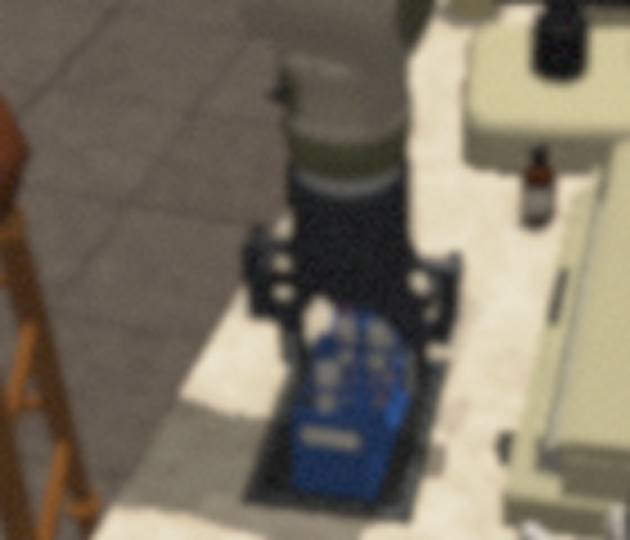

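The fingers sit outside both long sides at mid-length with no contact (wrist force about 0). Closing now.

Request:
{"api": "send_rows", "payload": {"deltas": [[[0,0,0,0,0,0],[0,0,0,0,0,0],[0,0,0,0,0,0],[0,0,0,0,0,0],[0,0,0,0,0,0],[0,0,0,0,0,0],[0,0,0,0,0,0],[0,0,0,0,0,0]]], "jaw": -1, "force": 60}}

```text
clock: 18.9
tcp_pos: [0.5039, -0.1185, 0.0425]
orientation: [0.0, 0.775, 0.632, 0.0]
wrist_force: [-1.1, 0.9, 5.5]
finger_gap: 0.0444
```

Request:
{"api": "send_rows", "payload": {"deltas": [[[0,0,0.2,0,0,0],[0,0,0.5,0,0,0],[0,0,0.8,0,0,0],[0,0,1.1,0,0,0],[0,0,1.5,0,0,0],[0,0,1.5,0,0,0],[0,0,1.5,0,0,0]]]}}

```text
clock: 19.6
tcp_pos: [0.504, -0.1185, 0.0573]
orientation: [0.0, 0.775, 0.632, 0.0]
wrist_force: [0.8, 0.3, -3.7]
finger_gap: 0.0446
```

```bash
cat > rz.py <<'E'
from h import *
import sys
tag=sys.argv[1]
s,p,X=wcloud(); save('w%s.png'%tag,p['img'])
print(s['clock'],s['tcp_pos'],s['orientation'],s['finger_gap'],s['wrist_force'],s['ft_torque'])
for n in ['scene','side']:
    p=read_camera(n); X=cloud(p)
    c=proj(p,[.5,-.08,.1]).astype(int);u,v=c
    save('%s%s.png'%(n,tag),cv2.resize(p['img'][v-55:v+55,u-65:u+65],None,fx=4.5,fy=4.5,interpolation=2))
    C=p['img'].astype(int)
    m=np.isfinite(X[...,0])&(abs(X[...,0]-.505)<.06)&(abs(X[...,1]+.12)<.09)&(C[...,2]>C[...,0]+25)
    q=X[m]; R=Ro.from_euler('z',-78.4,degrees=True).as_matrix()
    q=(q-[.504,-.1185,0])@R.T
    print(n,len(q),np.percentile(q,[1,99],axis=0).round(4).tolist())
    for a,b in((-.066,-.05),(.05,.066)):
        r=q[(q[:,0]>a)&(q[:,0]<b)]
        if len(r)>4: print('  end',a,len(r),'z',np.percentile(r[:,2],[2,98]).round(4))
E
python3 rz.py 12
```

```text
19.6 [ 0.50400559 -0.11849869  0.05728025] [2.12642089e-04 7.74994322e-01 6.31968148e-01 1.24197206e-04] 0.044607106265532916 [ 0.75569715  0.27358232 -3.72974047] [ 0.03293156  0.03098253 -0.0037157 ]
scene 115 [[0.0199, -0.0224, 0.0208], [0.0617, 0.0271, 0.0869]]
  end 0.05 53 z [0.0225 0.087 ]
side 513 [[-0.0629, -0.0262, 0.0021], [0.0599, 0.024, 0.115]]
  end -0.066 238 z [0.0213 0.0871]
  end 0.05 14 z [0.0012 0.0709]
```

View pics/side12.png

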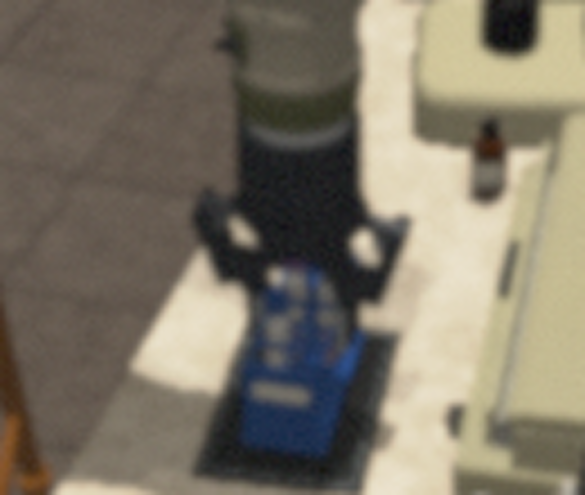

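View pics/w12.png

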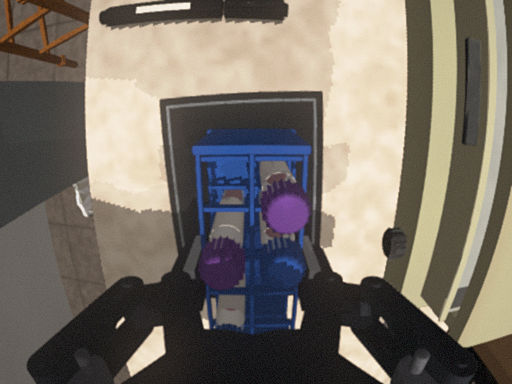

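The rack is off the mat and level: both end tops read 0.087, and the load is about 3.7 N. I'll lift it the rest of the way.

Request:
{"api": "send_rows", "payload": {"deltas": [[[0,0,0.4,0,0,0],[0,0,1.2,0,0,0],[0,0,2.2,0,0,0],[0,0,3.2,0,0,0],[0,0,4.2,0,0,0],[0,0,5.2,0,0,0],[0,0,6.2,0,0,0],[0,0,7.2,0,0,0],[0,0,8,0,0,0],[0,0,8.4,0,0,0],[0,0,8.5,0,0,0],[0,0,8.5,0,0,0]]]}}

```text
clock: 20.95
tcp_pos: [0.5038, -0.1184, 0.142]
orientation: [-0.0, 0.775, 0.632, -0.0]
wrist_force: [0.1, 0.6, -3.3]
finger_gap: 0.0443
```

Request:
{"api": "send_rows", "payload": {"deltas": [[[0,0,0,0,0,0],[0,0,0,0,0,0],[0,0,0,0,0,0],[0,0,0,0,0,0],[0,0,0,0,0,0],[0,0,0,0,0,0]]]}}

```text
clock: 21.55
tcp_pos: [0.5038, -0.1184, 0.1421]
orientation: [-0.0, 0.775, 0.632, 0.0]
wrist_force: [-1.1, 1.0, -2.5]
finger_gap: 0.0445
```

```bash
python3 rz.py 13; python3 mk.py 13 | grep -A3 scene
```

```text
21.55 [ 0.50384642 -0.11841848  0.1420707 ] [-4.39914315e-06  7.75003588e-01  6.31956833e-01  1.84333230e-05] 0.04451638404735536 [-1.09886544  0.9971366  -2.50792686] [-0.02728726 -0.01620156 -0.06942011]
scene 107 [[0.0178, -0.0113, 0.1061], [0.0626, 0.0263, 0.1717]]
  end 0.05 51 z [0.1084 0.1717]
side 467 [[-0.0624, -0.0256, 0.0034], [0.0594, 0.0242, 0.2001]]
  end -0.066 235 z [0.1054 0.1722]
  end 0.05 25 z [0.0017 0.1689]
scene 0.48 [260.4, 225.7, 14.7, 24.2] [[0.435, 0.02, 0.007], [0.471, 0.035, 0.013], [0.532, 0.047, 0.017]]
  x 0.43 n 10 y 0.044 z 0.013
  x 0.45 n 20 y 0.042 z 0.014
  x 0.47 n 19 y 0.035 z 0.014
--
scene 0.34 [275.8, 207.4, 22.5, 22.2] [[0.465, -0.135, 0.0], [0.513, -0.078, 0.004], [0.552, -0.041, 0.007]]
  x 0.45 n 3 y -0.068 z 0.004
  x 0.47 n 56 y -0.062 z 0.005
  x 0.49 n 81 y -0.073 z 0.005
```

View pics/side13.png

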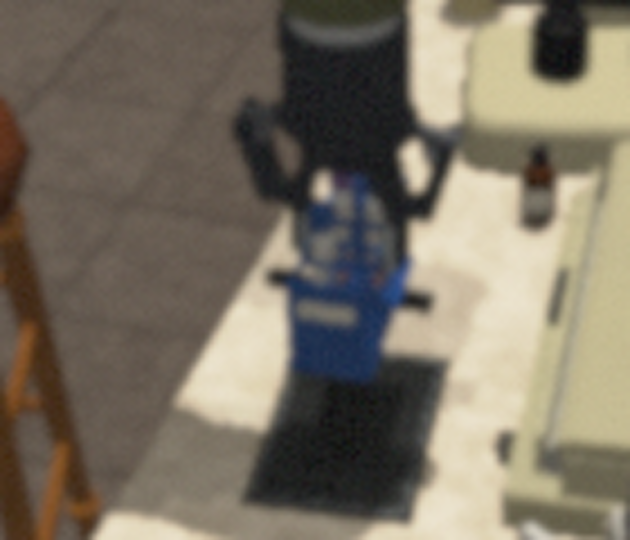

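View pics/w13.png

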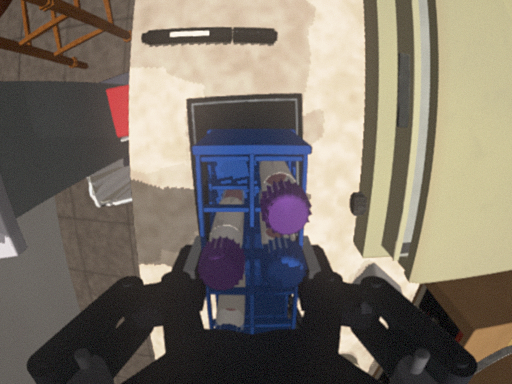

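The rack is level, with its end tops at 0.172 and 0.172, so its underside is about 10 cm above the mat. The tubes are in their cells and the marker is still lying clear of the mat.

```bash
python3 -c "
from h import *
print(hand_in())"
```

```text
the job is handed in; nothing more can be done
None
```

The marker is off the mat and the rack is being held about 10 cm above it, so I handed the job in with the gripper still holding the rack, at about 22 s on the clock.

- **Marker:** I gripped it by its near end and lowered it until it touched the worktop (about 15 N at contact). I eased that off before letting go, so it wasn't dropped. It lies on the bare worktop between about y = 0.01 and 0.045, clear of the mat, whose edge is at about y = -0.025. It had not rolled at the last look.
- **Rack:** I gripped it across its long sides at 60 N and lifted it straight up. The tool rose 9.96 cm, and the top of the rack at its two ends reads 0.172 and 0.172, so it is level. It stayed steady in the gripper for the last 0.6 s before I handed in.
- **Tubes:** Three caps show in their cells in the last wrist picture. The fourth cap is hidden by the gripper, but its tube body is visible in its cell.
- **Checks that disagreed:**
    - The gripper read 12.8 mm on the 15 mm marker and 44.5 mm on the 46 mm rack, but both grips held.
    - At one end, the side camera put the rack top at 0.169. It saw few points there, and the scene camera read 0.172.
- **Not measured:** I saw no sign of disturbing anything else on the bench, but I did not re-measure each item.

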